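# Lock the rotor lid of a bench centrifuge

### The arm

A 6-joint arm with a two-finger parallel gripper is mounted at the origin on a cart in front of the work surface, level with it; the furniture and walls round the work are solid. World frame = base frame: x ahead of the robot, y to its left, z up, the work surface at z = 0. Lengths are in m, angles in degrees, forces in N, time in s.
With the tool pointing down it reaches from about 0.25 to 0.8 m from the base axis. Payload 8.5 kg.
Tool frame: the origin (TCP) lies on the centre line of the jaws, within the pads' length; the fingertips stand 25 mm ahead of it and the grasp point (between the pads) lies 6 mm ahead of it; z points along the fingers, y is the line along which they close (so a half turn about z gives the same grasp; the last joint's range is limited). The gripper opens to 85 mm and grips with 20 to 120 N. Pads are 22 mm wide; open, the fingers measure 114 mm over their backs; the gripper's body (76 mm by 85 mm) begins 54 mm behind the grasp point. The pads swing forward as they close: fully open they stand 13 mm farther back than shut.
Start: joints at [70.073, 13.648, -0.773, 75.585, 0, 90], TCP at [0.179, 0.494, 0.23] pointing down, gripper open.
Joint ranges: [-152.45, 152.45], [-59.26, 108.67], [-65.41, 83.53], [-104.44, 129.93], [-82.83, 76.93], [-180, 180]. Speed limits (degrees/s): [127.2, 127.2, 159.86, 180, 180, 180].

### API

Orientations are given as [roll, pitch, yaw] about the fixed x, y, z axes, in that order (R = Rz(yaw) Ry(pitch) Rx(roll)).
In Python, from workcell import env gives the robot as it stands.
- The arm moves only by the tool step_arm, never from a script. Its argument "steps" is a list of rows, each a list of 7 numbers: the shift along the tool's x, y, z in mm, then the turn, a rotation vector about the tool's x, y, z in rad, then the closure, from -1 (fully open) to 1 (shut). In form: [[tx, ty, tz, wx, wy, wz, jaw], ...]. A call has 1 to 5 rows; each row is the pose to reach, as a shift and turn from the pose commanded when the call began, along the tool's axes at that moment; what a row does not reach only later rows make up. A row lasts 1/8 s, in which the tool goes at most 62.5 mm and 10.7 degrees, less where a joint would pass 70% of its speed; a pose out of reach is approached as far as the arm can. A call with a gripper value outside its range is refused whole. The fingers move at their own pace and stop on an object; "grip_force" is the grip in N (left out, the last holds). Time passes only in rows, so rows that repeat a pose let the fingers close. It gives the time, the measured TCP pose, the force, the opening and the grip force at its end, in the units of the state.
- env.read_state(): the state, without advancing time (a new reading comes with each control period).
- env.snapshot(name): name is "side" or "top" or "wrist"; returns (picture, depth): 420x560x3 uint8, red, green, blue; 420x560 float32, m along the optical axis (not along the pixel's ray), 0 where there is no reading.
- env.camera_info(name): a dict with "vertical_fov" (degrees; the focal length in pixels is half the picture's height over the tangent of half this angle, whatever the lens; pixels are square), "cx", "cy" (the principal point, pixels), "pose" (4x4, takes a point from camera to world coordinates). Camera axes: x right, y up, looking along -z (the intrinsics and any distortion apply to the point x, -y, -z); pixel columns grow to the right and rows downward; lengths in m; the calibration is good to about 2 mm. The wrist camera is an equidistant fisheye: a pixel r from the principal point sees the ray r / f radians off the axis. A picture is of the moment at which its call begins: read the wrist's pose just before it. camera_info takes no time and is no camera call; for the wrist camera it gives the pose at the moment of the call.
- env.sign_off(): hands the job in; it is judged then, once.
Trained networks look in the newest picture that a camera, given by its name, has taken for a name from the list of things; names that differ only in an ending like _2 or _b are one class to them, and where a whole thing is asked for, a point or a joint stands for the part that bears it (a point fixed in the world has none). Each returns a list of dicts, best first, with "score" (0 to 1); they miss things now and then, are a little off and sometimes report something else, mostly with a low value. They report only what shows in the picture. A call takes as long as a camera call.
- env.silhouettes(camera, name): "mask" (420x560 bool, what is visible of it) and "box" ([left, top, right, bottom] in pixels, round what is visible of it).
The state is a dict: "time": time; "joints": joint angles; "qd": joint speeds; "joint_efforts": joint torques, N m; "eef_pos": TCP position; "tcp_rot": TCP orientation; "force": force on the tool from outside, world axes, zero at the start; "moment": the same for the moment, N m; "opening": finger opening in m; "grasp_force": force on a finger pad.
Only numpy, scipy, OpenCV 4.12 (cv2) and the standard library are available. Lean on these libraries where they do the work, as an engineer would, in place of code of your own. Each camera call takes 0.05 s, during which the arm holds its last target. There are 200 camera calls.

### The job

Close up the loaded centrifuge rotor: take the rotor lid from the bench by its knob, set it over the rotor so that the T-head under it passes down through the slot in the hub, then press it down gently against the seal, turn the knob a quarter turn (either way) and let it spring up into its lock. Feel your way rather than forcing it - the rotor and its drive must never be loaded with more than 35 N - and leave the other things on the bench where they stand.

Things in the scene. Friction and masses are not known exactly. Their poses are not given: they have to be found in the camera images.
- rotor_lid: round grey metal rotor lid, 126 mm across, with a skirt 26 deep and 3 thick all round, on which it stands on the bench. Origin on its axis at the skirt's lower edge, z up; underside of its top at z 26, upper face at z 31. Lid and knob together weigh 0.18 to 0.27 kg.
- lock_knob: black knob in the lid's middle with the steel T-bolt under it, one part; it turns in the lid with light friction. Origin and z axis as the lid. On a collar (38 across, z 31 to 37 mm) stands an upright grip bar 46 long along the knob's x, 14 wide along y, up to z 69: pinch it across the 14. The T-bolt's cross bar below lies parallel to the grip bar.
- centrifuge: white bench centrifuge, 256 deep, 250 wide, fixed; its own lid stands open behind (leave it). Origin under its middle, on the bench, z up. Top deck at z 130 mm with a round chamber 164 across in its middle, in which the rotor sits.
- rotor (a joint): angle of the rotor about its upright axis against the centrifuge, counter-clockwise from above; at 0 its hub's slot lies along the centrifuge's x. Aluminium, 110 mm across, loaded with capped micro tubes; the drive brake keeps it from turning. On its rim a black springy sealing ring, 106 across, stands 5.5 proud for the lid's underside. Its frame: origin on its axis at rim level, x along the slot.
- hub_nominal (a point): point on the centrifuge, 120 mm above the bench, where the middle of the hub's top face (= mouth of the slot) should be. The drive hangs in soft rubber mounts and has settled: the real hub and rotor stand up to 2.5 off to any side (x and y each) and up to 4 higher or lower, and stay there. Axes as the centrifuge. Rim of the rotor 4 above the hub's top face.
- t_head (a point): point on the knob's axis on the T-head's top face (z 11 mm of the knob; axes as the knob). T-head: steel cross bar 32 long along x, 10 wide along y, 8 high (z 3 to 11), its lower 4 a rounded nose 30 x 8; stem 11 across. Hidden in the skirt. Hub: square, dark, 45x45; slot 34 x 12, so 1 to spare all round. The bar may go in either way round.
- knob_grip (a point): point on the knob's axis at z 60 mm: a good height for the pads' middle. Depth of the T-head's top face below the hub's top face: 5.5 mm as the lid touches the seal; 9.5 or more: clear under the lock plate, free to turn (seal pushes back 14 N); 10.5: seal at its hard stop (17.5 N; 3.5 N per mm until then); 7: sprung up in the cross groove under the plate, locked.
- bench_timer: small white bench timer with keys, 62x68x22 mm; origin under its middle. Not part of the job.
- specimen_jar: cream screw-lid jar, 46 across, 72 high, all in mm; origin under its middle. Not part of the job.
- specimen_cup: white specimen cup with its lid on, 66 across, 70 high, all in mm; origin under its middle. Not part of the job.
- lancet_carton: small printed carton, 54x95x41 mm; origin under its middle. Not part of the job.
- marker: fibre marker lying on its side, 131x15x13 mm; origin under its middle. Not part of the job.

How it is judged:
By the outcome, as a careful person would: the job done as asked, in the order asked, and still so for the second after the job is handed in, with the robot touching nothing.
It also fails if it takes over 72 s, if anything falls off the work surface, if the arm or the gripper's body presses on something with over 40 N, if the wrist force passes 120 N, or if a joint passes its speed limit or range.

## Working session

There is one attempt and no reset: what is moved stays moved. The work goes in short steps, Python scripts to look and compute and a tool call to move; the robot and the scene stay as the last step left them, time stands still between calls to the robot, and variables do not carry over. Pictures are saved under pics/ and viewed, at most 10 in all, crops included, and the job is handed in when it is done.

Besides the shell and the picture viewer there is one more tool, called after ">>>" as name(argument=value, ...) on one line, values as JSON. step_arm: Moves the arm, as the interface text tells. Its arguments: {"type":"object","properties":{"steps":{"type":"array","items":{"type":"array","items":{"type":"number"}}},"grip_force":{"type":"number"}},"required":["steps"]}

```bash
ls; mkdir -p pics; cat > h.py <<'E'
import numpy as np, cv2
from workcell import env
def K(n):
    c=env.camera_info(n); f=210/np.tan(np.radians(c['vertical_fov']/2)); return f,c['cx'],c['cy'],np.array(c['pose'])
def cloud(n,d,ck=None):
    f,cx,cy,P=ck or K(n); v,u=np.mgrid[0:420,0:560].astype(float)
    x=(u-cx);y=(v-cy)
    if n=='wrist':
        r=np.hypot(x,y)+1e-9; t=np.tan(np.minimum(r/f,1.5)); x,y=x/r*t,y/r*t
    else: x,y=x/f,y/f
    p=np.stack([x*d,-y*d,-d],-1)
    return p@P[:3,:3].T+P[:3,3]
E
python3 - <<'E'
from h import *
ims=[]
for n in ['side','top','wrist']:
    ck=K(n); im,d=env.snapshot(n); W=cloud(n,d,ck); cv2.imwrite(f'pics/{n}0.png',im[...,::-1]); np.savez(f'{n}0.npz',im=im,d=d,W=W)
    print(n,ck[0],ck[1],ck[2],ck[3].round(3).tolist())
    for o in ['rotor_lid','lock_knob','centrifuge','rotor']:
        for s in env.silhouettes(n,o)[:2]:
            m=s['mask']&(d>0); print(o,round(s['score'],2),np.round(s['box']),np.median(W[m],0).round(4) if m.any() else None, np.percentile(W[m],98,axis=0).round(3) if m.any() else None)
    ims.append(im)
cv2.imwrite('pics/all.png',cv2.resize(np.vstack([np.hstack(ims[:2]),np.hstack([ims[2],ims[2]*0])]),(800,600))[...,::-1])
print(env.read_state())
E
```

```text
pics
side 381.4748552929766 283.471109746111 212.13868936692842 [[-0.951, -0.183, 0.251, 0.865], [0.31, -0.511, 0.802, 1.019], [-0.018, 0.84, 0.543, 0.793], [0.0, 0.0, 0.0, 1.0]]
rotor_lid 0.78 [273. 187. 305. 200.] [ 0.466  -0.2193  0.0298] [ 0.516 -0.198  0.066]
centrifuge 0.68 [216. 154. 349. 282.] [0.5555 0.1737 0.1235] [0.734 0.209 0.324]
rotor 0.68 [281. 209. 312. 238.] [0.5293 0.0854 0.1172] [0.582 0.136 0.129]
top 410.7122378639819 268.80772349803584 205.15171868110951 [[0.026, 0.977, -0.212, 0.287], [-1.0, 0.026, -0.005, 0.001], [0.001, 0.212, 0.977, 1.346], [0.0, 0.0, 0.0, 1.0]]
rotor_lid 0.8 [319. 225. 357. 264.] [ 0.453  -0.2175  0.0313] [ 0.513 -0.164  0.069]
rotor_lid 0.58 [334. 232. 347. 250.] [ 0.4557 -0.2185  0.0646] [ 0.473 -0.202  0.074]
lock_knob 0.58 [336. 239. 347. 249.] [ 0.4537 -0.2185  0.0646] [ 0.472 -0.202  0.074]
centrifuge 0.57 [201. 120. 288. 270.] [0.591  0.0821 0.1307] [0.725 0.196 0.327]
centrifuge 0.17 [126. 228. 154. 250.] [0.4507 0.4236 0.0199] [0.484 0.459 0.026]
rotor 0.94 [225. 193. 263. 235.] [0.527  0.0831 0.1167] [0.576 0.132 0.132]
wrist 325
[... 383 characters left out ...]
 0.079 ] [0.406 0.2   0.111]
{'time': 0.75, 'joints': array([ 7.00720029e+01,  1.36463052e+01, -7.72665106e-01,  7.55831621e+01,
        2.54162874e-04,  8.99978307e+01]), 'qd': array([ 0.03218989, -0.03025724,  0.07270736,  0.01829602,  0.0578577 ,
        0.02992848]), 'joint_efforts': array([ 2.89984513e-03, -5.38468122e+01,  3.46667290e+01,  2.54213475e-03,
        1.38948817e-04,  9.92083216e-06]), 'eef_pos': array([0.17893017, 0.49353951, 0.23029605]), 'tcp_rot': array([-1.79997868e+02, -2.54243609e-04,  1.60074172e+02]), 'force': array([-0.29706653, -0.75434709,  0.34457903]), 'moment': array([-0.05358848, -0.03671631,  0.02876454]), 'grasp_force': 0.0, 'opening': 0.08528051183279492}
```

View pics/all.png

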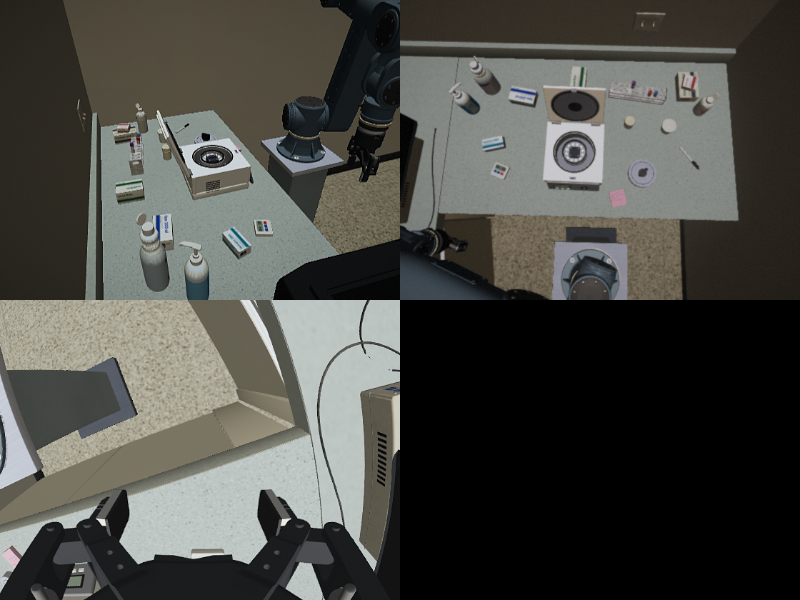

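The side and top views show the centrifuge in the middle (rotor near x .527, y .083) and the lid to its right (near .455, -.218). I'll move above the rotor first for a close wrist view.

>>> step_arm(steps=[[0,0,-50,0,0,0,-1],[-50,-25,-80,0,0,0,-1],[-95,-52,-90,0,0,0,-1],[-140,-80,-90,0,0,0,-1],[-190,-107,-90,0,0,0,-1]])

```text
time: 1.38
eef_pos: [0.3218, 0.327, 0.3206]
tcp_rot: [180.0, 0.0, 160.1]
force: [0.5, 0.3, 0.7]
opening: 0.0854
grasp_force: 0.0
```

>>> step_arm(steps=[[-50,-27,0,0,0,0,-1],[-100,-54,0,0,0,0,-1],[-150,-80,0,0,0,0,-1],[-200,-107,0,0,0,0,-1],[-250,-134,0,0,0,0,-1]])

```text
time: 2.0
eef_pos: [0.5115, 0.1154, 0.3204]
tcp_rot: [180.0, 0.0, 160.1]
force: [0.7, 1.2, 0.3]
opening: 0.0857
grasp_force: 0.0
```

>>> step_arm(steps=[[-27,-26,0,0,0,-0.17,-1],[-27,-26,0,0,0,-0.34,-1],[-27,-26,0,0,0,-0.34,-1],[-27,-26,0,0,0,-0.34,-1]])

```text
time: 2.5
eef_pos: [0.5268, 0.0837, 0.3204]
tcp_rot: [-180.0, 0.0, 179.4]
force: [1.3, 0.3, 0.5]
opening: 0.0852
grasp_force: 0.0
```

```bash
python3 - <<'E'
from h import *
s=env.read_state(); print(s['joints'].round(1),s['eef_pos'],s['tcp_rot'],s['qd'].round(2))
n='wrist'; ck=K(n); im,d=env.snapshot(n); W=cloud(n,d,ck); cv2.imwrite('pics/w1.png',im[...,::-1]); np.savez('w1.npz',im=im,d=d,W=W,P=ck[3])
for o in ['rotor_lid','lock_knob','centrifuge','rotor']:
    for q in env.silhouettes(n,o)[:2]:
        m=q['mask']&(d>0); print(o,round(q['score'],2),np.round(q['box']),np.median(W[m],0).round(4))
E
```

```text
[ 9.  13.8 12.5 88.7 -0.   9.7] [0.52680615 0.08368873 0.32040361] [-1.79998861e+02  4.45474723e-03  1.79370782e+02] [ 0.47 -0.11  0.1  -0.02  0.09 -0.67]
rotor_lid 0.91 [ 38.  90. 112. 173.] [ 0.4585 -0.2088  0.0303]
lock_knob 0.84 [ 47. 126.  76. 146.] [ 0.4616 -0.2176  0.0562]
lock_knob 0.36 [ 37.  90. 112. 176.] [ 0.4592 -0.2086  0.0303]
centrifuge 0.77 [150.  51. 389. 369.] [0.5449 0.0801 0.1289]
rotor 0.65 [218. 137. 322. 235.] [0.5303 0.0794 0.1161]
```

View pics/w1.png

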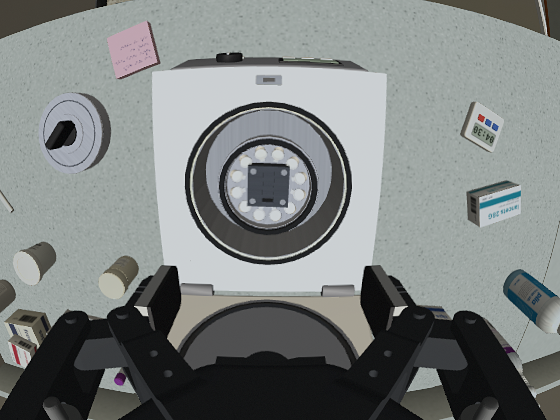

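Wrist view: rotor centred at (268,183) with dark square hub, lid at (75,132) with its grip bar tilted. Going lower for the hub.

>>> step_arm(steps=[[0,0,60,0,0,0,-1],[0,0,110,0,0,0,-1],[0,0,130,0,0,0,-1],[0,0,130,0,0,0,-1],[0,0,130,0,0,0,-1]])

```text
time: 3.38
eef_pos: [0.5276, 0.0836, 0.1915]
tcp_rot: [180.0, 0.1, 179.5]
force: [0.4, 0.0, 0.3]
opening: 0.0855
grasp_force: 0.0
```

```bash
python3 - <<'E'
from h import *
s=env.read_state(); print(s['eef_pos'],s['tcp_rot'],s['qd'].round(2))
n='wrist'; ck=K(n); im,d=env.snapshot(n); W=cloud(n,d,ck); np.savez('w2.npz',im=im,d=d,W=W,P=ck[3],e=s['eef_pos'],r=s['tcp_rot'])
q=env.silhouettes(n,'rotor')[0]; print(q['score'],q['box'])
l,t,r,b=map(int,q['box']); c=im[max(t-10,0):b+10,max(l-10,0):r+10]; print(max(l-10,0),max(t-10,0),c.shape)
cv2.imwrite('pics/w2.png',cv2.resize(c,None,fx=3,fy=3,interpolation=cv2.INTER_CUBIC)[...,::-1])
E
```

```text
[0.52757453 0.08355562 0.19148384] [1.79991185e+02 8.83322775e-02 1.79548811e+02] [-0.2  -0.39  0.5  -0.04  0.   -0.12]
0.69 [190.0, 145.5, 343.7, 296.9]
180 135 (171, 173, 3)
```

View pics/w2.png

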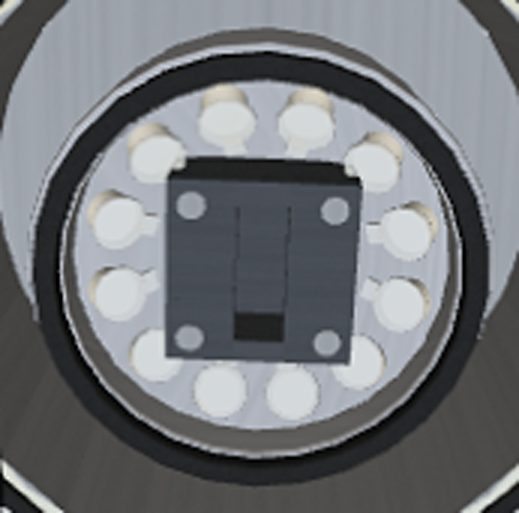

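Close view (crop offset 180,135, ×3): hub square with four screws at about (191,206), (335,211), (327,343), (189,338), and the slot running roughly vertically in the image (along world x), cols 236–290, rows 205–342.

```bash
cat >> h.py <<'E'
def px2plane(uv,z,n='wrist',P=None):
    f,cx,cy,P0=K(n); P=P0 if P is None else P
    uv=np.atleast_2d(uv).astype(float); x=uv[:,0]-cx;y=uv[:,1]-cy
    r=np.hypot(x,y)+1e-9; t=np.tan(r/f) if n=='wrist' else r/f
    D=np.stack([x/r*t,-y/r*t,-np.ones(len(r))],1)@P[:3,:3].T
    return P[:3,3]+D*((z-P[2,3])/D[:,2])[:,None]
E
python3 - <<'E'
from h import *
a=np.load('w2.npz'); im=a['im'];W=a['W'];P=a['P']; print('P',P.round(4).tolist(),a['e'])
g=cv2.cvtColor(im,cv2.COLOR_RGB2GRAY).astype(float)
o=np.array([180,135]); sc=np.array([[191,206],[335,211],[327,343],[189,338]])
cs=[]
for s in sc:
    u,v=(np.round(s/3-.33)+o).astype(int); w=g[v-6:v+7,u-6:u+7]; w=np.clip(w-(np.median(w)+w.max())/2+10,0,None)
    Y,X=np.mgrid[-6:7,-6:7]; k=(np.hypot(X,Y)<7); w=w*k; cs.append([u+(X*w).sum()/w.sum(),v+(Y*w).sum()/w.sum()])
cs=np.array(cs); print('screws px',cs.round(1))
hz=[np.median(W[195:250,238:255,2]), np.median(W[205:245,280:292,2])]; print('hub z',hz, 'std',W[205:245,280:292,2].std())
z=np.mean(hz)
for zz in (z,0.120): 
  p=px2plane(cs,zz,P=P); print(p[:,:2].round(4).tolist(),'c',p[:,:2].mean(0),'sides',np.linalg.norm(np.roll(p,-1,0)-p,axis=1))
  e=p[3]-p[0]+p[2]-p[1]; print('ang x dir',np.degrees(np.arctan2(e[1],e[0])))
p=px2plane(cs,z,P=P)
sl=np.array([[236,205],[290,205],[285,342],[233,340]])/3-.33+o
q=px2plane(sl,z,P=P); print('slot',q[:,:2].round(4).tolist(),q[:,:2].mean(0)); e=q[3]-q[0]+q[2]-q[1]; print(np.degrees(np.arctan2(e[1],e[0])), np.linalg.norm(e)/2)
# lid/knob coarse from w1
b=np.load('w1.npz');W1=b['W']
m=(W1[...,2]>.05)&(W1[...,2]<.08)&(abs(W1[...,0]-.46)<.06)&(abs(W1[...,1]+.218)<.05)
X=W1[m]; c=X.mean(0); ev,V=np.linalg.eigh(np.cov(X[:,:2].T)); print('knob',len(X),c,np.degrees(np.arctan2(V[1,1],V[0,1])),np.sqrt(ev)*12**.5, X[:,2].max())
E
```

```text
P [[0.0075, -0.9551, -0.2961, 0.4523], [1.0, 0.0071, 0.0027, 0.0828], [-0.0005, -0.2961, 0.9551, 0.3339], [0.0, 0.0, 0.0, 1.0]] [0.52757453 0.08355562 0.19148384]
screws px [[243.1 203.1]
 [291.3 204.9]
 [288.5 248.9]
 [242.6 247.2]]
hub z [np.float64(0.11959462674582616), np.float64(0.119544599066139)] std 0.000594558294973093
[[0.5133, 0.0636], [0.5148, 0.0967], [0.5478, 0.0951], [0.5462, 0.0621]] c [0.53051495 0.0793964 ] sides [0.03315116 0.0330997  0.03307302 0.03300071]
ang x dir -2.663067537896943
[[0.5131, 0.0636], [0.5146, 0.0967], [0.5476, 0.0951], [0.546, 0.0622]] c [0.53035781 0.07940329] sides [0.0330846  0.03303324 0.03300662 0.03293445]
ang x dir -2.663067537896946
slot [[0.5133, 0.0741], [0.5134, 0.0864], [0.5475, 0.0852], [0.5469, 0.0727]] [0.53025408 0.07959927]
-2.2189859892698833 0.03390054860187539
knob 387 [ 0.45894951 -0.21975736  0.06371083] 136.2099899380956 [0.01455802 0.04755679] 0.06990548551547388
```

>>> step_arm(steps=[[0,-20,-45,0,0,0,-1],[15,-80,-50,0,0,0.18,-1],[35,-140,-50,0,0,0.36,-1],[50,-200,-50,0,0,0.54,-1],[66,-255,-30,0,0,0.72,-1]])

```text
time: 4.1
eef_pos: [0.4596, -0.1735, 0.2225]
tcp_rot: [179.9, 0.3, 137.9]
force: [1.0, -0.4, 0.1]
opening: 0.0856
grasp_force: 0.0
```

```bash
cat >> h.py <<'E'
from scipy.spatial.transform import Rotation as R
def tool(p,q=None):
    s=env.read_state(); M=R.from_euler('xyz',s['tcp_rot'],degrees=True).as_matrix(); return (np.asarray(p)-s['eef_pos'])@M*1000
E
python3 - <<'E'
from h import *
s=env.read_state(); print(s['eef_pos'],s['tcp_rot'],s['joints'].round(1)); print(tool([.459,-.220,.141]))
E
```

```text
[ 0.45964925 -0.17352059  0.22249842] [179.8947886    0.28907987 137.94982798] [-20.7  10.3  -6.3  73.1  -0.   21.4]
[-30.23734247 -35.09842026  81.5877004 ]
```

>>> step_arm(steps=[[-30,-35,20,0,0,0.03,-1],[-30,-35,70,0,0,0.03,-1],[-30,-35,81,0,0,0.03,-1],[-30,-35,81,0,0,0.03,-1]])

```text
time: 4.6
eef_pos: [0.4583, -0.2169, 0.1401]
tcp_rot: [-180.0, -0.0, 136.6]
force: [-0.3, -0.8, 1.2]
opening: 0.0854
grasp_force: 0.0
```

```bash
python3 - <<'E'
from h import *
s=env.read_state(); print(s['eef_pos'],s['tcp_rot'],s['qd'].round(2))
n='wrist'; ck=K(n); im,d=env.snapshot(n); W=cloud(n,d,ck); np.savez('w3.npz',im=im,d=d,W=W,P=ck[3],e=s['eef_pos'],r=s['tcp_rot'])
for o in ['lock_knob','rotor_lid']:
    for q in env.silhouettes(n,o)[:2]: print(o,q['score'],q['box'])
cv2.imwrite('pics/w3.png',im[...,::-1])
m=(W[...,2]>.064)&(W[...,2]<.076)&(np.hypot(W[...,0]-.459,W[...,1]+.22)<.04)
X=W[m]; r=cv2.minAreaRect((X[:,:2]*1000).astype(np.float32)); print('top face',len(X),np.median(X[:,2]),X.mean(0),r)
Y,Xx=np.where(m); pr=cv2.minAreaRect(np.stack([Xx,Y],1).astype(np.float32)); print('px',pr)
box=cv2.boxPoints(pr)
p=px2plane(box,np.median(X[:,2]),P=ck[3]); print(p.round(4).tolist(),p.mean(0))
for c in p: pass
e=p[1]-p[0];f=p[2]-p[1]; print([ (np.linalg.norm(v),np.degrees(np.arctan2(v[1],v[0]))) for v in (e,f)])
# lid rim
m2=(abs(W[...,2]-.031)<.004)&(np.hypot(W[...,0]-.459,W[...,1]+.22)<.075); A=W[m2]; print('lid z',np.median(A[:,2]))
h=cv2.convexHull((A[:,:2]*1000).astype(np.float32)); print('lid circ',cv2.minEnclosingCircle(h),cv2.fitEllipse(h))
E
```

```text
[ 0.45831107 -0.2168947   0.14007887] [-1.79997550e+02 -2.94589855e-03  1.36617684e+02] [ 0.56 -1.07  1.71  0.59  0.07  0.07]
lock_knob 0.79 [241.9, 190.8, 287.8, 256.4]
rotor_lid 0.61 [188.8, 131.2, 339.9, 280.9]
top face 1139 0.06771473764223004 [ 0.45823727 -0.22283385  0.06754759] ((459.0208435058594, -223.68389892578125), (13.846454620361328, 44.750892639160156), 44.4926643371582)
px ((265.310546875, 226.51380920410156), (19.625070571899414, 59.56342315673828), 2.544804573059082)
[[0.469, -0.2445, 0.0677], [0.4383, -0.2119, 0.0677], [0.4479, -0.2026, 0.0677], [0.4793, -0.2345, 0.0677]] [ 0.458631   -0.22339658  0.06771474]
[(np.float64(0.044762766451241456), np.float64(133.39223710520176)), (np.float64(0.013412503268783727), np.float64(43.98776750877481))]
lid z 0.030162812989865978
lid circ ((459.3333740234375, -224.1770477294922), 63.21249771118164) ((459.2076721191406, -224.1150665283203), (125.48609924316406, 125.74078369140625), 22.73015785217285)
```

View pics/w3.png

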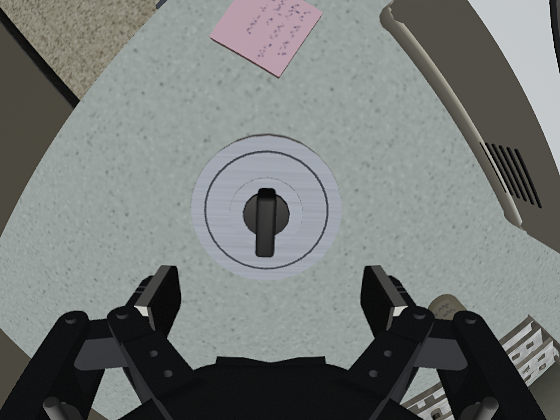

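Lid sits centred at about (266,206) px, with bar upright at (265,226); clear of everything. Descend and grasp.

```bash
python3 - <<'E'
from h import *
s=env.read_state(); print(s['eef_pos'],s['tcp_rot']); print(tool([.4591,-.2240,.066]))
E
```

```text
[ 0.4593289  -0.2171703   0.14119145] [1.79954775e+02 1.57556333e-01 1.36644058e+02]
[-4.3155717  -5.18239756 75.19953501]
```

>>> step_arm(steps=[[-4.3,-5.2,0,0,0,0.045,-1],[-4.3,-5.2,40,0,0,0.045,-1],[-4.3,-5.2,70,0,0,0.045,-1],[-4.3,-5.2,75,0,0,0.045,-1],[-4.3,-5.2,75,0,0,0.045,-1]])

```text
time: 5.38
eef_pos: [0.4581, -0.2243, 0.0652]
tcp_rot: [180.0, 0.0, 134.0]
force: [-0.9, 0.5, -0.6]
opening: 0.0857
grasp_force: 0.0
```

>>> step_arm(steps=[[0,0,0,0,0,0,1],[0,0,0,0,0,0,1],[0,0,0,0,0,0,1],[0,0,0,0,0,0,1],[0,0,0,0,0,0,1]], grip_force=50)

```text
time: 6.0
eef_pos: [0.4578, -0.2241, 0.0648]
tcp_rot: [180.0, 0.0, 134.0]
force: [-0.6, 0.1, 5.7]
opening: 0.0116
grasp_force: 48.9
```

>>> step_arm(steps=[[0,0,0,0,0,0,1],[0,0,0,0,0,0,1],[0,0,0,0,0,0,1]])

```text
time: 6.38
eef_pos: [0.4578, -0.2241, 0.0648]
tcp_rot: [180.0, 0.0, 134.0]
force: [-1.9, 0.6, 5.6]
opening: 0.0115
grasp_force: 48.9
```

>>> step_arm(steps=[[0,0,-10,0,0,0,1],[0,0,-40,0,0,0,1],[0,0,-90,0,0,0,1],[0,0,-140,0,0,0,1],[0,0,-180,0,0,0,1]])

```text
time: 7.0
eef_pos: [0.4575, -0.2239, 0.2467]
tcp_rot: [180.0, 0.1, 134.0]
force: [0.5, -0.1, -3.1]
opening: 0.0113
grasp_force: 49.0
```

>>> step_arm(steps=[[10,20,-15,0,0,-0.1,1],[30,50,-15,0,0,-0.25,1],[58,90,-15,0,0,-0.4,1],[85,133,-15,0,0,-0.55,1],[112,177,-15,0,0,-0.7,1]])

```text
time: 7.62
eef_pos: [0.507, -0.019, 0.2597]
tcp_rot: [-180.0, -0.0, 174.4]
force: [1.4, -0.1, -2.5]
opening: 0.0114
grasp_force: 49.0
```

```bash
python3 - <<'E'
from h import *
s=env.read_state(); print(s['eef_pos'],s['tcp_rot'],s['force'],s['opening'],s['grasp_force']); print(tool([.5304,.0794,.23]))
E
```

```text
[ 0.50703525 -0.01896855  0.25965473] [-1.79989989e+02 -2.61694967e-03  1.74366256e+02] [ 1.38348627 -0.14843591 -2.51076804] 0.011425808021586166 49.020313024520874
[-13.59649878 100.19228011  29.6366024 ]
```

>>> step_arm(steps=[[-6,45,0,0,0,-0.052,1],[-12.8,90,0,0,0,-0.052,1],[-12.8,100.2,0,0,0,-0.052,1],[-12.8,100.2,0,0,0,-0.052,1],[-12.8,100.2,0,0,0,-0.052,1]])

```text
time: 8.25
eef_pos: [0.5298, 0.0769, 0.2594]
tcp_rot: [-180.0, -0.0, 177.0]
force: [0.5, 0.2, -2.6]
opening: 0.0114
grasp_force: 49.1
```

```bash
python3 - <<'E'
from h import *
s=env.read_state(); print(s['eef_pos'],s['tcp_rot'],s['qd'].round(2),s['force'],s['moment'])
n='wrist'; ck=K(n); im,d=env.snapshot(n); W=cloud(n,d,ck); np.savez('w4.npz',im=im,d=d,W=W,P=ck[3],e=s['eef_pos'],r=s['tcp_rot'])
cv2.imwrite('pics/w4.png',im[...,::-1])
e=s['eef_pos']
m=(abs(W[...,2]-(e[2]-.0648+.030))<.006)&(np.hypot(W[...,0]-e[0],W[...,1]-e[1])<.075); A=W[m]; print(len(A))
c,res,_,_=np.linalg.lstsq(np.c_[A[:,:2]-e[:2],np.ones(len(A))],A[:,2],rcond=None); print('plane slope deg',np.degrees(c[:2]),'z at tcp rel',c[2]-e[2])
h=cv2.convexHull((A[:,:2]*1000).astype(np.float32)); print(cv2.minEnclosingCircle(h),cv2.fitEllipse(h))
m=(W[...,2]>e[2]-.012)&(W[...,2]<e[2]+.012)&(np.hypot(W[...,0]-e[0],W[...,1]-e[1])<.03);print('top',m.sum(),np.median(W[m],0)-e)
E
```

```text
[0.5298402  0.07689871 0.25938044] [-1.79969510e+02 -1.72534953e-02  1.77036858e+02] [-0.51 -0.08 -0.   -0.16  0.1   0.14] [ 0.4729135   0.16821862 -2.63494628] [-0.00816603 -0.02537892  0.00186568]
23124
plane slope deg [ 0.2659527  -0.08075602] z at tcp rel -0.034396433413613814
((529.73828125, 75.36156463623047), 63.09425735473633) ((529.721435546875, 75.47383117675781), (125.10111999511719, 125.53302001953125), 99.8991928100586)
top 2752 [-0.00773033 -0.00106522  0.00299606]
```

View pics/w4.png

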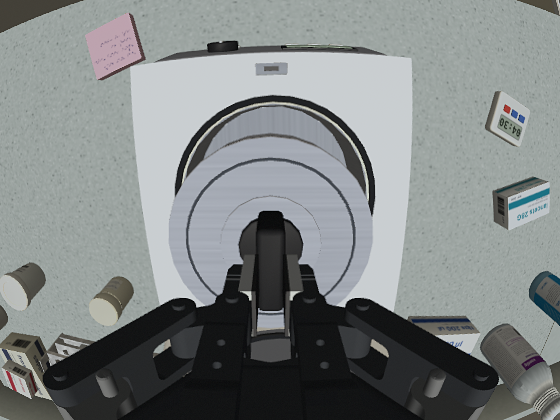

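Lid hangs level in hand over the rotor, knob at (270,235); the in-hand measurement shows a camera bias of ~1.4 mm across the jaws, which I'll account for.

>>> step_arm(steps=[[0,0,30,0,0,0,1],[0,0,50,0,0,0,1],[0,0,50,0,0,0,1],[0,0,50,0,0,0,1],[0,0,50,0,0,0,1]])

```text
time: 8.93
eef_pos: [0.5307, 0.0777, 0.2104]
tcp_rot: [180.0, 0.1, 177.1]
force: [-0.7, -0.1, -1.1]
opening: 0.012
grasp_force: 49.1
```

```bash
python3 - <<'E'
from h import *
s=env.read_state(); print(s['eef_pos'],s['tcp_rot'],s['force'],s['moment']); print(tool([.5301,.0808,.188]))
n='wrist'; ck=K(n); im,d=env.snapshot(n); W=cloud(n,d,ck); e=s['eef_pos']
m=(abs(W[...,2]-(e[2]-.0345))<.004)&(np.hypot(W[...,0]-e[0],W[...,1]-e[1])<.075); A=W[m]
h=cv2.convexHull((A[:,:2]*1000).astype(np.float32)); print(cv2.minEnclosingCircle(h),cv2.fitEllipse(h),np.array(cv2.fitEllipse(h)[0])-e[:2]*1000)
E
```

```text
[0.53071034 0.0777201  0.21037188] [1.79987948e+02 9.37353097e-02 1.77064734e+02] [-0.73093727 -0.05667138 -1.1218269 ] [-0.01780145 -0.00388324  0.0022574 ]
[ 0.80385227  3.03990414 22.37123137]
((530.9777221679688, 76.25581359863281), 63.114315032958984) ((530.62890625, 76.28579711914062), (125.08269500732422, 125.27455139160156), 97.72447967529297) [-0.08143299 -1.43429819]
```

>>> step_arm(steps=[[0.6,3,0,0,0,0,1],[0.6,3,15,0,0,0,1],[0.6,3,23,0,0,0,1],[0.6,3,23,0,0,0,1],[0.6,3,23,0,0,0,1]])

```text
time: 9.6
eef_pos: [0.5298, 0.0809, 0.1863]
tcp_rot: [-180.0, -0.0, 177.1]
force: [0.8, -0.4, -1.7]
opening: 0.0116
grasp_force: 49.1
```

>>> step_arm(steps=[[0,0,1,0,0,0,1],[0,0,2,0,0,0,1],[0,0,3,0,0,0,1],[0,0,3,0,0,0,1]])

```text
time: 10.1
eef_pos: [0.5297, 0.0809, 0.1832]
tcp_rot: [-180.0, -0.0, 177.1]
force: [-0.7, -0.2, -3.5]
opening: 0.0116
grasp_force: 49.1
```

>>> step_arm(steps=[[0,0,0.7,0,0,0,1],[0,0,1.5,0,0,0,1],[0,0,1.5,0,0,0,1]])

```text
time: 10.48
eef_pos: [0.5297, 0.0809, 0.1817]
tcp_rot: [-180.0, -0.0, 177.1]
force: [0.0, -0.2, -2.4]
opening: 0.0115
grasp_force: 49.1
```

>>> step_arm(steps=[[0,0,0.5,0,0,0,1],[0,0,1,0,0,0,1],[0,0,1,0,0,0,1]])

```text
time: 10.85
eef_pos: [0.5297, 0.081, 0.1808]
tcp_rot: [-180.0, -0.0, 177.1]
force: [-0.3, -1.0, -2.5]
opening: 0.0116
grasp_force: 49.1
```

>>> step_arm(steps=[[0,0,0.5,0,0,0,1],[0,0,1,0,0,0,1],[0,0,1,0,0,0,1]])

```text
time: 11.22
eef_pos: [0.5297, 0.0809, 0.1798]
tcp_rot: [-180.0, -0.0, 177.1]
force: [0.1, -0.2, -2.8]
opening: 0.0114
grasp_force: 49.1
```

>>> step_arm(steps=[[0,0,0.5,0,0,0,1],[0,0,1,0,0,0,1],[0,0,1,0,0,0,1]])

```text
time: 11.6
eef_pos: [0.5297, 0.081, 0.1787]
tcp_rot: [-180.0, -0.0, 177.1]
force: [0.1, -0.5, -3.5]
opening: 0.0116
grasp_force: 49.1
```

>>> step_arm(steps=[[0,0,0.5,0,0,0,1],[0,0,1,0,0,0,1],[0,0,1.5,0,0,0,1],[0,0,1.5,0,0,0,1]])

```text
time: 12.1
eef_pos: [0.5297, 0.0809, 0.1773]
tcp_rot: [-180.0, -0.0, 177.1]
force: [-0.7, 0.2, -1.9]
opening: 0.0115
grasp_force: 49.1
```

>>> step_arm(steps=[[0,0,0.5,0,0,0,1],[0,0,1,0,0,0,1],[0,0,1.5,0,0,0,1],[0,0,1.5,0,0,0,1]])

```text
time: 12.6
eef_pos: [0.5297, 0.0809, 0.1758]
tcp_rot: [-180.0, -0.0, 177.1]
force: [-0.2, 0.3, -2.5]
opening: 0.0114
grasp_force: 49.1
```

>>> step_arm(steps=[[0,0,0.5,0,0,0,1],[0,0,1,0,0,0,1],[0,0,1.5,0,0,0,1],[0,0,1.5,0,0,0,1]])

```text
time: 13.1
eef_pos: [0.5297, 0.081, 0.1743]
tcp_rot: [-180.0, -0.0, 177.1]
force: [-0.1, -0.1, -1.9]
opening: 0.0115
grasp_force: 49.1
```

>>> step_arm(steps=[[0,0,0.5,0,0,0,1],[0,0,1,0,0,0,1],[0,0,1.5,0,0,0,1],[0,0,1.5,0,0,0,1]])

```text
time: 13.6
eef_pos: [0.5297, 0.0809, 0.1727]
tcp_rot: [-180.0, -0.0, 177.1]
force: [-0.7, -1.0, -2.8]
opening: 0.0115
grasp_force: 49.1
```

>>> step_arm(steps=[[0,0,0.5,0,0,0,1],[0,0,1,0,0,0,1],[0,0,1.5,0,0,0,1],[0,0,1.5,0,0,0,1]])

```text
time: 14.1
eef_pos: [0.5297, 0.081, 0.1713]
tcp_rot: [-180.0, -0.0, 177.1]
force: [0.3, 0.3, -2.4]
opening: 0.0116
grasp_force: 49.1
```

>>> step_arm(steps=[[0,0,0.5,0,0,0,1],[0,0,1,0,0,0,1],[0,0,1.5,0,0,0,1],[0,0,1.5,0,0,0,1]])

```text
time: 14.6
eef_pos: [0.5297, 0.0809, 0.1697]
tcp_rot: [-180.0, -0.0, 177.1]
force: [-0.4, -0.4, -2.5]
opening: 0.0115
grasp_force: 49.1
```

>>> step_arm(steps=[[0,0,0.5,0,0,0,1],[0,0,1,0,0,0,1],[0,0,1,0,0,0,1]])

```text
time: 14.98
eef_pos: [0.5297, 0.0809, 0.1688]
tcp_rot: [-180.0, -0.0, 177.1]
force: [0.0, -1.2, -2.5]
opening: 0.0117
grasp_force: 49.1
```

>>> step_arm(steps=[[0,0,0.5,0,0,0,1],[0,0,1,0,0,0,1],[0,0,1,0,0,0,1]])

```text
time: 15.35
eef_pos: [0.5298, 0.081, 0.168]
tcp_rot: [-180.0, 0.0, 177.1]
force: [-0.6, -0.7, 0.5]
opening: 0.0117
grasp_force: 49.5
```

>>> step_arm(steps=[[0,0,0.5,0,0,0,1],[0,0,1,0,0,0,1],[0,0,1,0,0,0,1]])

```text
time: 15.72
eef_pos: [0.5298, 0.081, 0.1671]
tcp_rot: [180.0, 0.0, 177.1]
force: [-0.6, -0.6, 4.3]
opening: 0.0114
grasp_force: 49.9
```

>>> step_arm(steps=[[0,0,0.5,0,0,0,1],[0,0,1,0,0,0,1],[0,0,1,0,0,0,1]])

```text
time: 16.1
eef_pos: [0.5298, 0.081, 0.1661]
tcp_rot: [180.0, 0.0, 177.1]
force: [-1.8, -0.5, 6.2]
opening: 0.0115
grasp_force: 50.3
```

>>> step_arm(steps=[[0,0,0.5,0,0,0,1],[0,0,1,0,0,0,1],[0,0,1,0,0,0,1]])

```text
time: 16.48
eef_pos: [0.5299, 0.081, 0.1654]
tcp_rot: [180.0, 0.0, 177.1]
force: [-3.1, -0.3, 9.0]
opening: 0.0116
grasp_force: 50.6
```

>>> step_arm(steps=[[0,0,0.5,0,0,0,1],[0,0,1.1,0,0,0,1],[0,0,1.1,0,0,0,1]])

```text
time: 16.85
eef_pos: [0.5299, 0.081, 0.1646]
tcp_rot: [180.0, 0.1, 177.1]
force: [-3.4, -0.0, 11.5]
opening: 0.0112
grasp_force: 50.9
```

>>> step_arm(steps=[[0,0,0.3,0,0,0,1],[0,0,0.3,0,0,0,1],[0,0,0.3,0,0,0,1]])

```text
time: 17.23
eef_pos: [0.5299, 0.081, 0.1644]
tcp_rot: [180.0, 0.1, 177.1]
force: [-4.3, -0.4, 11.3]
opening: 0.0117
grasp_force: 51.0
```

```bash
python3 - <<'E'
from h import *
s=env.read_state(); print(s['eef_pos'],s['tcp_rot'],s['force'],s['moment'],s['joints'].round(1))
E
```

```text
[0.52993449 0.0809774  0.16442507] [1.79989936e+02 7.34110573e-02 1.77088211e+02] [-4.2814734  -0.36945654 11.33494417] [-0.14883004  0.76073162 -0.02013986] [ 8.7 16.4 -6.8 66.7 -0.  11.6]
```

>>> step_arm(steps=[[0.4,0,0,0,0,0,1],[0.8,0,0,0,0,0,1],[0.8,0,0.3,0,0,0,1],[0.8,0,0.3,0,0,0,1]])

```text
time: 17.73
eef_pos: [0.5298, 0.081, 0.1644]
tcp_rot: [180.0, 0.2, 177.1]
force: [-1.7, -0.9, 11.8]
opening: 0.0117
grasp_force: 51.0
```

>>> step_arm(steps=[[0.3,0,0.3,0,0,0,1],[0.3,0,0.6,0,0,0,1],[0.3,0,0.6,0,0,0,1]])

```text
time: 18.1
eef_pos: [0.5298, 0.081, 0.164]
tcp_rot: [180.0, 0.2, 177.1]
force: [-1.0, -1.2, 14.2]
opening: 0.0116
grasp_force: 51.2
```

>>> step_arm(steps=[[0,0,0,0,0,0.05,1],[0,0,0,0,0,0.1,1],[0,0,0,0,0,0.17,1],[0,0,0,0,0,0.25,1],[0,0,0,0,0,0.25,1]])

```text
time: 18.73
eef_pos: [0.5298, 0.0811, 0.164]
tcp_rot: [179.9, 0.2, 162.7]
force: [-0.7, -1.4, 13.8]
opening: 0.0115
grasp_force: 51.2
```

```bash
python3 - <<'E'
from h import *
s=env.read_state(); print(s['eef_pos'],s['tcp_rot'],s['force'],s['moment'],s['joints'].round(1))
E
```

```text
[0.52978236 0.08106536 0.16401009] [179.93515654   0.18176144 162.6955361 ] [-0.71631062 -1.43429871 13.81556319] [-0.20386645  0.31191449 -0.04032204] [ 8.7 16.3 -7.  66.5 -0.  26. ]
```

Turning freely (moment 0.04 N·m). Continue to 90° (177.1 → 87.1).

>>> step_arm(steps=[[0,0,0,0,0,0.1,1],[0,0,0,0,0,0.2,1],[0,0,0,0,0,0.3,1],[0,0,0,0,0,0.4,1],[0,0,0,0,0,0.5,1]])

```text
time: 19.35
eef_pos: [0.5298, 0.0811, 0.164]
tcp_rot: [179.8, 0.1, 133.9]
force: [-1.5, -0.1, 13.8]
opening: 0.0116
grasp_force: 51.2
```

>>> step_arm(steps=[[0,0,0,0,0,0.1,1],[0,0,0,0,0,0.2,1],[0,0,0,0,0,0.3,1],[0,0,0,0,0,0.4,1],[0,0,0,0,0,0.5,1]])

```text
time: 19.98
eef_pos: [0.5299, 0.0812, 0.164]
tcp_rot: [179.8, 0.0, 105.3]
force: [-1.5, -0.3, 13.5]
opening: 0.0114
grasp_force: 51.2
```

>>> step_arm(steps=[[0,0,0,0,0,0.1,1],[0,0,0,0,0,0.2,1],[0,0,0,0,0,0.32,1],[0,0,0,0,0,0.32,1],[0,0,0,0,0,0.32,1]])

```text
time: 20.6
eef_pos: [0.53, 0.0812, 0.1641]
tcp_rot: [179.8, -0.0, 87.1]
force: [-0.8, 0.3, 14.2]
opening: 0.0117
grasp_force: 51.1
```

```bash
python3 - <<'E'
from h import *
s=env.read_state(); print(s['eef_pos'],s['tcp_rot'],s['force'],s['moment'],s['joints'].round(1))
E
```

```text
[0.52995755 0.08116543 0.16406657] [ 1.79790065e+02 -3.10225307e-02  8.71270349e+01] [-0.77027386  0.34423285 14.15893431] [-0.07017289  0.16560575 -0.02278465] [  8.7  16.3  -7.   66.5  -0.  101.6]
```

>>> step_arm(steps=[[0,0,-0.7,0,0,0,1],[0,0,-1.5,0,0,0,1],[0,0,-1.5,0,0,0,1]])

```text
time: 20.98
eef_pos: [0.5299, 0.0812, 0.1652]
tcp_rot: [179.8, -0.0, 87.1]
force: [0.0, -0.0, 10.0]
opening: 0.0114
grasp_force: 50.7
```

>>> step_arm(steps=[[0,0,-0.7,0,0,0,1],[0,0,-1.4,0,0,0,1],[0,0,-1.4,0,0,0,1]])

```text
time: 21.35
eef_pos: [0.5298, 0.0811, 0.1662]
tcp_rot: [179.8, -0.0, 87.1]
force: [1.7, -0.4, 6.5]
opening: 0.0117
grasp_force: 50.2
```

>>> step_arm(steps=[[0,0,-0.5,0,0,0,1],[0,0,-1,0,0,0,1],[0,0,-1,0,0,0,1]])

```text
time: 21.72
eef_pos: [0.5297, 0.0811, 0.1668]
tcp_rot: [179.9, -0.0, 87.1]
force: [4.5, 1.0, 4.0]
opening: 0.0111
grasp_force: 50.0
```

>>> step_arm(steps=[[0,0.3,0,0,0,0,1],[0,0.6,0,0,0,0,1],[0,0.6,-0.5,0,0,0,1],[0,0.6,-0.5,0,0,0,1]])

```text
time: 22.22
eef_pos: [0.5291, 0.081, 0.1668]
tcp_rot: [-180.0, 0.0, 87.1]
force: [4.3, 0.8, 3.3]
opening: 0.0117
grasp_force: 50.0
```

>>> step_arm(steps=[[0,0.2,-0.5,0,0,0,1],[0,0.4,-0.8,0,0,0,1],[0,0.4,-0.8,0,0,0,1]])

```text
time: 22.6
eef_pos: [0.5292, 0.081, 0.1674]
tcp_rot: [-179.9, 0.0, 87.1]
force: [3.2, 1.0, 1.7]
opening: 0.0116
grasp_force: 49.6
```

>>> step_arm(steps=[[0,0,-0.4,0,0,0,1],[0,0,-0.8,0,0,0,1],[0,0,-0.8,0,0,0,1],[0,0,-0.8,0,0,0,1]])

```text
time: 23.1
eef_pos: [0.5291, 0.0809, 0.1676]
tcp_rot: [-179.9, 0.0, 87.1]
force: [4.0, 2.5, -14.8]
opening: 0.0115
grasp_force: 48.7
```

```bash
python3 - <<'E'
from h import *
s=env.read_state(); print(s['eef_pos'],s['tcp_rot'],s['force'],s['moment'],s['joints'].round(1))
E
```

```text
[0.52910296 0.08094274 0.16762897] [-1.79900282e+02  1.60666082e-02  8.71360277e+01] [  4.0220445    2.528268   -14.82461084] [ 0.43208136 -0.92955665  0.00266838] [  8.7  16.3  -6.4  67.4   0.  101.6]
```

Held by the plate: a pull-up test shows −14.8 N with no rise. Relieve and release.

>>> step_arm(steps=[[0,0.3,0.4,0,0,0,1],[0,0.5,0.7,0,0,0,1],[0,0.5,0.7,0,0,0,1]])

```text
time: 23.48
eef_pos: [0.5293, 0.0809, 0.1676]
tcp_rot: [-179.9, 0.0, 87.1]
force: [-0.5, 2.5, -10.7]
opening: 0.0113
grasp_force: 49.1
```

>>> step_arm(steps=[[0,0,0,0,0,0,0.2],[0,0,0,0,0,0,0.2],[0,0,0,0,0,0,0.2],[0,0,0,0,0,0,0.2]], grip_force=20)

```text
time: 23.98
eef_pos: [0.5303, 0.0809, 0.1682]
tcp_rot: [180.0, 0.0, 87.1]
force: [-0.0, 0.2, -0.1]
opening: 0.0344
grasp_force: 0.0
```

>>> step_arm(steps=[[0,0,-10,0,0,0,0.2],[0,0,-40,0,0,0,0.2],[0,0,-80,0,0,0,0.2],[0,0,-80,0,0,0,0.2],[0,0,-80,0,0,0,0.2]])

```text
time: 24.6
eef_pos: [0.5301, 0.0809, 0.2478]
tcp_rot: [180.0, 0.0, 87.1]
force: [0.9, -0.1, -0.0]
opening: 0.034
grasp_force: 0.0
```

```bash
python3 - <<'E'
from h import *
s=env.read_state(); print(s['eef_pos'],s['tcp_rot'],s['force'],s['opening'])
n='wrist'; ck=K(n); im,d=env.snapshot(n); W=cloud(n,d,ck); cv2.imwrite('pics/w5.png',im[...,::-1])
m=(W[...,2]>.163)&(W[...,2]<.183)&(np.hypot(W[...,0]-.53,W[...,1]-.08)<.035); r=cv2.minAreaRect((W[m][:,:2]*1000).astype(np.float32)); print('bar',np.median(W[m][:,2]),r)
m=(abs(W[...,2]-.135)<.007)&(np.hypot(W[...,0]-.53,W[...,1]-.08)<.066); A=W[m]
c=np.linalg.lstsq(np.c_[A[:,:2]-[.53,.08],np.ones(len(A))],A[:,2],rcond=None)[0]; print('lid',np.degrees(c[:2]),c[2],cv2.minEnclosingCircle((A[:,:2]*1000).astype(np.float32)))
E
```

```text
[0.53009414 0.08091796 0.24784189] [1.79985993e+02 4.07270083e-03 8.71362149e+01] [ 0.8965606  -0.14037678 -0.0064195 ] 0.03402497502272773
bar 0.17022025649953598 ((529.6648559570312, 79.73731994628906), (45.44498825073242, 13.792953491210938), 86.7077865600586)
lid [-0.01111344 -0.10861975] 0.13314516716708596 ((529.2548217773438, 79.49539947509766), 63.06523132324219)
```

View pics/w5.png

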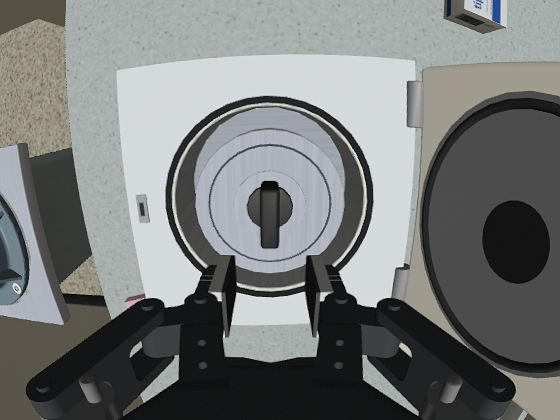

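Lid seated level at (270,206) px in the chamber, bar crosswise to the slot (86.7°), height matching the locked depth. Handing in.

```bash
python3 -c "
from workcell import env
print(env.sign_off())"
```

```text
the job is handed in; nothing more can be done
None
```

The rotor lid is on the rotor and locked, and the job is handed in: the T-head went down through the slot, the knob was turned a quarter turn, a pull-up test of about 15 N did not lift the lid, and the wrist force never read above that.

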